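# Put the loop tool in its caddy, unclip the caddy and hold it up

## Robot

A 6-joint arm with a two-finger parallel gripper is mounted at the origin on the work surface. World frame = base frame: x ahead of the robot, y to its left, z up, the work surface at z = 0. Lengths are in m, angles in rad, forces in N, time in s.
With the tool pointing down it reaches from about 0.325 to 0.85 m from the base axis. Payload 4.4 kg.
Tool frame: the origin (TCP) lies at the very end of the fingers, on their centre line; the grasp point (between the pads) lies 19 mm behind it; z points along the fingers, y is the line along which they close (so a half turn about z gives the same grasp; the last joint's range is limited). The gripper opens to 94 mm and grips with 3 to 60 N. Pads are 16 mm wide; open, the fingers measure 119 mm over their backs; the gripper's body (75 mm by 177 mm) begins 78 mm behind the grasp point.
Start: joints at [-1.355, 0.207, 1.542, -0, 1.393, -0.15], TCP at [0.206, -0.537, 0.205] pointing down, gripper open.
Joint ranges: [-2.73, 2.73], [-0.86, 2.22], [0.23, 2.46], [-1.11, 4.25], [0.08, 2.63], [-2.82, 2.82]. Speed limits (rad/s): [2.79, 2.79, 3.14, 3.14, 3.14, 3.14].

## Interface

Orientations are given as a unit quaternion [w, x, y, z].
In Python, from cell import manip, gripper_to, telemetry, imaging gives the robot as it stands. The module is installed in compiled form; this text tells all that it offers. Calls block until the motion is done:
- manip.reach(position, orientation): joint-space move of the TCP to a pose.
- manip.move_linear(position, speed=0.15, rotation=None, contact_N=None): straight line of the TCP; rotation=None keeps the orientation; speed is the mean speed in m/s. With contact_N (N) it stops when the force on the tool has changed by that much, and returns True; else False.
- manip.goto_joints(angles): joint-space move.
- gripper_to(opening, strength=None): finger opening in m; strength is the grip in N (None keeps the last); returns when the fingers have stopped.
- manip.sleep(seconds).
- manip.solve_ik(position, orientation): joint angles nearest the present ones, or None.
- telemetry.get_obs(): the state.
- imaging.camera(name): name is "side" or "top"; returns a dict with "image" (420x560x3 uint8, blue, green, red), "vertical_fov" (degrees; the focal length in pixels is half the picture's height over the tangent of half this angle, whatever the lens; pixels are square), "cx", "cy" (the principal point, pixels), "T" (4x4, takes a point from camera to world coordinates). Camera axes: x right, y down, z forward; pixel columns grow to the right and rows downward; lengths in m; the calibration is good to about 2 mm. A picture is of the moment at which its call begins. There is no depth.
A pose or a line that the arm cannot do raises manip.IKError and nothing moves.
- manip.sign_off(): hands the job in; it is judged then, once.
The state is a dict: "time_s": time; "joint_pos": joint angles; "qvel": joint speeds; "tau": joint torques, N m; "tool_pos": TCP position; "orientation": TCP orientation; "force": force on the tool from outside, world axes, zero at the start; "torque": the same for the moment, N m; "grip_width": finger opening in m; "gripper_force": force on a finger pad.
Only numpy, scipy, OpenCV 4.12 (cv2) and the standard library are available. Lean on these libraries where they do the work, as an engineer would, in place of code of your own. Each camera call takes 0.05 s, during which the arm holds its last target. There are 200 camera calls.

## Task

Stand the wooden-handled loop tool from the sloping rest upright in the caddy's steel cup, handle down, and let go of it while the caddy is still clipped in its dock. Then squeeze the caddy's two opposed side catches together with the fingers, lift the caddy up out of the dock and keep it level, with the tool still standing in the cup, about 15 cm above where it sat. Finish still holding it there, not putting it down, and leave the other things on the bench where they are.

Things in the scene. Friction and masses are not known exactly. Their poses are not given: they have to be found in the camera images.
- caddy: Loose tool caddy, about 0.4 kg, clipped in the dock with 2 mm of play: plywood base 60 (x) by 260 (y) by 8 mm, waisted in the middle. Origin: centre of its underside; z up, y along its length towards the end with the steel cup, x across. In its middle a grip tower (25 by 48 mm, top 92 mm above the underside) with a black catch plate on each x side; a tray 22 mm high on its -y end.
- pinch (a point): Where to pinch: middle of the tower, 70 mm above the caddy's underside. Fingers close along the caddy's x on the outer faces of the two black plates, 34 mm wide (y), 14 to 92 mm above the underside, 46 mm apart at rest, 28 mm fully squeezed. The dock's lips beside them reach 29 mm above the underside: keep the fingertips above that.
- catch_near (a joint): Travel (m) of the sprung catch on the caddy's -x side: 0 = out (latched), 0.009 = fully in, grows as it is squeezed towards the tower. Spring 3 N at rest to 7.5 N fully in. Its foot clears the dock's lip beyond about 0.005 to 0.007; unless both catches are in, the caddy cannot be lifted.
- catch_far (a joint): The same for the catch on the caddy's +x side, 0 to 0.009 m inwards.
- cup_floor (a point): Centre of the inner floor of the steel cup on the caddy (105 mm from the caddy's middle towards its +y, 10 mm above its underside). The cup is round, bore 26 mm, outside 32 mm, inner depth 50 mm.
- cup_mouth (a point): Centre of the cup's mouth, 50 mm above cup_floor, at rim height.
- loop_tool: Loop tool: a round wooden handle 14 mm in diameter and 120 mm long with a steel wire loop (26 mm wide) on its end, 159 mm long in all, 45 g, balance point about 65 mm from the foot. Origin at the foot (free end of the handle), z along the handle towards the loop. It lies loose in the sloping rest at 40 degrees to the horizontal, loop up.
- tool_foot (a point): Centre of the handle's free end, the end that goes down into the cup.
- tool_grip (a point): Point on the handle's axis 92 mm from the foot, where the handle is free of the rest all round.
- rest: Fixed white ceramic rest, base 120 by 60 by 10 mm with a narrow groove rising at 40 degrees towards its +x, open on top; the handle's lower 80 mm lies on it, between low cheeks for the first 45 mm. Origin: centre of the base's underside. The rest may stand left or right of the dock.
- dock: Fixed metal dock for the caddy, base 110 by 290 by 10 mm, with two lips (56 mm long, 39 mm above the bench) that hold down the catches. Origin: centre of its underside, same axes as the caddy, whose underside sits 10 mm above it.
- jar_a: Bystander: amber jar with a white cap, 60 mm wide, 65 mm high; origin under its centre.
- jar_b: Bystander: white jar, 68 mm wide, 85 mm high; origin under its centre.
- bowl: Bystander: terracotta bowl, 110 mm wide, 50 mm high; origin under its centre.
- jar_lid: Bystander: white jar lid lying flat, 64 mm wide, 10 mm thick; origin under its centre.
- bud_vase: Bystander: white ceramic vase, 72 mm wide, 110 mm high; origin under its centre.
- test_tile: Bystander: glazed test tile lying flat, 100 by 60 by 8 mm; origin under its centre.
- mug: Bystander: blue mug, 80 mm wide, 90 mm high; origin under its centre.
Things that resemble listed ones, but are neither listed nor needed, are in the scene too. What is meant by the loop_tool is not green or red, and is the smaller of those in its own colour.

How it is judged:
By the outcome, as a careful person would: the job done as asked, in the order asked, and still so for the second after the job is handed in, while the arm keeps its last pose, push and grip.
It also fails if it takes over 67 s, if anything falls off the work surface, if the arm or the gripper's body presses on something with over 40 N, if the wrist force passes 120 N, or if a joint passes its speed limit or range.

## Working session

There is one attempt and no reset: what is moved stays moved. The work goes in short steps, each a Python script; the robot and the scene stay as the last script left them, time stands still between calls to the robot, and variables do not carry over. Pictures are saved under pics/ and viewed, at most 11 in all, crops included, and the job is handed in when it is done.

```bash
mkdir -p pics
python3 - <<'E'
from cell import manip, gripper_to, telemetry, imaging
import cv2,numpy as np
np.set_printoptions(precision=4,suppress=True)
for n in("side","top"):
    c=imaging.camera(n); cv2.imwrite(f"pics/{n}0.png",cv2.resize(c["image"],None,fx=1.42,fy=1.42)); cv2.imwrite(f"pics/{n}0_raw.png",c["image"])
    print(n,c["vertical_fov"],c["cx"],c["cy"],c["T"])
o=telemetry.get_obs();print(o["time_s"],o["tool_pos"],o["orientation"],o["grip_width"])
E
```

```text
side 48.9799922619775 283.9267253705119 213.54703216520923 [[-0.9835 -0.123   0.1329  0.3409]
 [-0.1805  0.7226 -0.6673  0.8128]
 [-0.0139 -0.6802 -0.7328  1.0747]
 [ 0.      0.      0.      1.    ]]
top 47.19322399565315 284.61082488674714 215.00249958064407 [[-0.004  -0.995   0.0995  0.3546]
 [-1.      0.0031 -0.0094 -0.0854]
 [ 0.0091 -0.0995 -0.995   1.7833]
 [ 0.      0.      0.      1.    ]]
0.1 [ 0.2055 -0.5362  0.2044] [-0.001   0.9833  0.1819 -0.    ] 0.09393735300922759
```

View pics/side0.png

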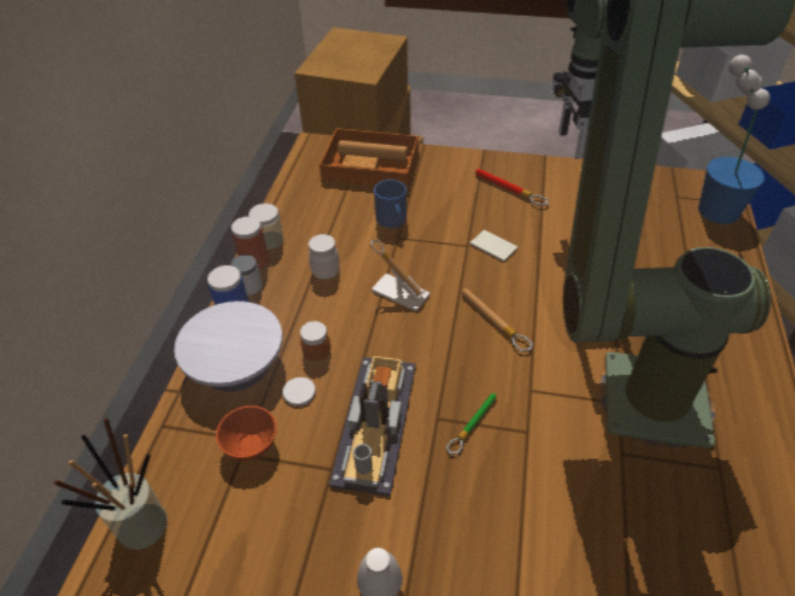

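View pics/top0.png

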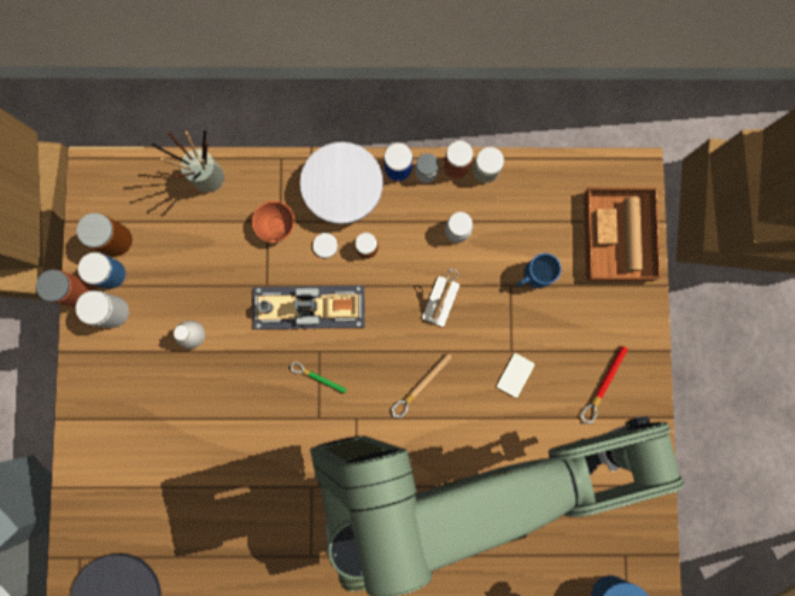

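Top view (zoomed pixels): the dock and caddy are at (308,308) with the cup at (265,308), at the left end. The rest is at (440,300). There are four loop-tool candidates:
- green at (320,378)
- red at (605,385)
- large wooden one on the bench at (425,385)
- small wooden one in the rest at (445,295), seen in the side view at (400,265)

The one in the rest fits: it is wooden, the smaller of the two wooden ones, and on the sloping rest. I'll confirm this in one enlarged montage.

Run:
```python
import cv2,numpy as np
s=cv2.imread("pics/side0_raw.png");t=cv2.imread("pics/top0_raw.png")
def crop(im,x,y,w,h,W,H): return cv2.resize(im[y:y+h,x:x+w],(W,H),interpolation=cv2.INTER_CUBIC)
a=crop(s,255,165,50,55,270,297); b=crop(t,285,180,50,55,270,297)
a2=crop(s,225,245,75,110,202,297); 
top=np.hstack([a,b,a2]); b2=crop(t,170,195,94,42,top.shape[1],300)
cv2.imwrite("pics/m1.png",np.vstack([top,b2])[:600])
print(top.shape)
```

```text
(297, 742, 3)
```

View pics/m1.png

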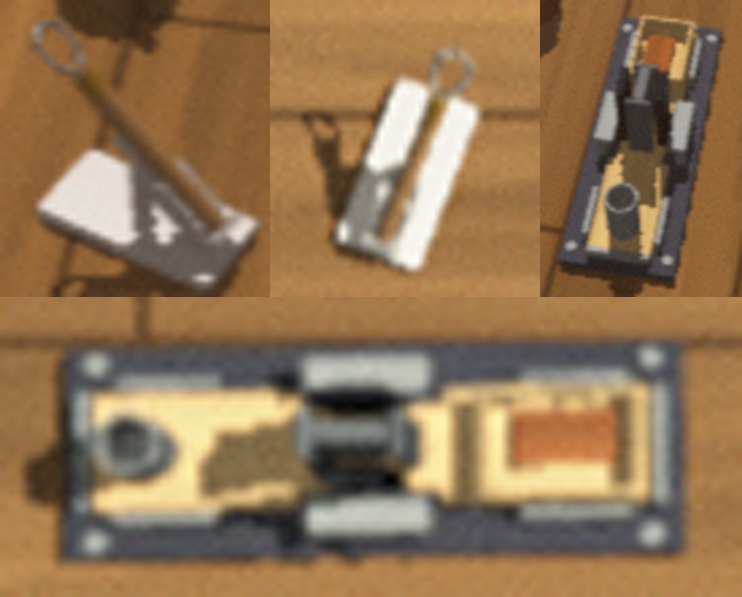

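The montage confirms it: the small wooden-handled tool lies in the white rest, loop up. The loop tip is at raw side (262,169.5) and raw top (319,189). Next I'll measure in both views.

```bash
cat > h.py <<'E'
import cv2,numpy as np
from cell import manip, gripper_to, telemetry, imaging
from scipy.spatial.transform import Rotation as R
np.set_printoptions(precision=4,suppress=True)
C={}
def load():
    for n in("side","top"): C[n]=imaging.camera(n)
    return C
def ray(n,p):
    c=C[n]; f=c["image"].shape[0]/2/np.tan(np.radians(c["vertical_fov"])/2)
    d=c["T"][:3,:3]@np.array([(p[0]-c["cx"])/f,(p[1]-c["cy"])/f,1.]); return c["T"][:3,3],d/np.linalg.norm(d)
def onz(n,p,z):
    o,d=ray(n,p); return o+d*(z-o[2])/d[2]
def tri(ps,pt):
    a,d=ray("side",ps); b,e=ray("top",pt)
    s=np.linalg.lstsq(np.c_[d,-e],b-a,rcond=None)[0]; p,q=a+s[0]*d,b+s[1]*e
    return (p+q)/2,np.linalg.norm(p-q)*1000
def proj(n,X):
    c=C[n]; f=c["image"].shape[0]/2/np.tan(np.radians(c["vertical_fov"])/2)
    v=c["T"][:3,:3].T@(np.asarray(X)-c["T"][:3,3]); return np.array([c["cx"]+f*v[0]/v[2],c["cy"]+f*v[1]/v[2]])
def q(Rm): return R.from_matrix(Rm).as_quat()[[3,0,1,2]]
E
python3 - <<'E'
from h import *
load()
print("tool tip",*tri((262,169.6),(318.7,189.3)))
print("ferrule",*tri((270.7,178.9),(315.9,197.6)))
print("foot",*tri((295.4,206.1),(306.3,224)))
# dock: dark bluish mask
for n,(x,y,w,h) in dict(side=(215,240,90,115),top=(165,190,105,50)).items():
    im=C[n]["image"][y:y+h,x:x+w]; hsv=cv2.cvtColor(im,cv2.COLOR_BGR2HSV).astype(int)
    b,g,r=[im[...,i].astype(int) for i in range(3)]
    m=((b>=r+4)&(hsv[...,2]<130)).astype(np.uint8)*255
    m=cv2.morphologyEx(m,cv2.MORPH_CLOSE,np.ones((5,5)))
    cs,_=cv2.findContours(m,0,2); c=max(cs,key=cv2.contourArea)
    r=cv2.minAreaRect(c); print(n,cv2.contourArea(c),r)
    c=c[:,0]+[x,y]
    P=np.array([onz(n,p,.010)[:2] for p in cv2.convexHull(c.astype(np.float32))[:,0]])
    (cx,cy),sz,a=cv2.minAreaRect(P.astype(np.float32)*1000); print(" dock",cx,cy,sz,a)
# screws, tower top (z=.102), cup rim (z=.07) hand points from montage
S=742/94
for nm,p,z in [("s1",(95,363),.01),("s2",(95,540),.01),("s3",(650,357),.01),("s4",(652,533),.01)]:
    print(nm,onz("top",(170+p[0]/S-.5,195+(p[1]-297)/(300/42)-.5),z))
k=75/202
for nm,p,z in [("s1",(571,246),.01),("s2",(668,263),.01),("s3",(627,27),.01),("s4",(712,38),.01)]:
    print(nm,onz("side",(225+(p[0]-540)*k-.5,245+p[1]*110/297-.5),z))
ps=(225+(622-540)*k-.5,245+199*110/297-.5); pt=(170+131/S-.5,195+(443-297)/(300/42)-.5)
print("cup mouth",*tri(ps,pt),onz("side",ps,.07),onz("top",pt,.07))
ps=(225+(648-540)*k-.5,245+81*110/297-.5); pt=(170+358/S-.5,195+(435-297)/(300/42)-.5)
print("tower top?",*tri(ps,pt),onz("top",pt,.102))
# rest white base outline at top view
E
```

```text
tool tip [ 0.6112 -0.2199  0.1275] 2.7322950819071097
ferrule [ 0.5845 -0.2121  0.1   ] 0.1781393016505865
foot [ 0.4993 -0.1813  0.0242] 4.389648818885606
side 0.0 ((21.5, 100.0), (5.0, 0.0), 180.0)
 dock 573.2404174804688 290.2606201171875 (12.59977912902832, 0.0) -170.0150909423828
top 189.5 ((52.0112419128418, 30.449718475341797), (18.994064331054688, 76.47610473632812), 88.56790161132812)
 dock 512.5810546875 147.61122131347656 (70.60475158691406, 281.5361328125) 1.2435030937194824
s1 [0.5751 0.28   0.01  ]
s2 [0.483  0.2784 0.01  ]
s3 [0.5775 0.0194 0.01  ]
s4 [0.4858 0.0182 0.01  ]
s1 [0.5775 0.2787 0.01  ]
s2 [0.4841 0.2799 0.01  ]
s3 [0.5825 0.0168 0.01  ]
s4 [0.4893 0.0157 0.01  ]
cup mouth [0.5294 0.252  0.0643] 3.1804923852397375 [0.53   0.2552 0.07  ] [0.5273 0.2507 0.07  ]
tower top? [0.528 0.144 0.1  ] 0.15610439400358073 [0.5277 0.1437 0.102 ]
```

Run:
```python
from h import *
load()
im=C["top"]["image"]; hsv=cv2.cvtColor(im,cv2.COLOR_BGR2HSV)
m=np.zeros(im.shape[:2],np.uint8); sub=hsv[185:240,285:335]; m[185:240,285:335]=((sub[...,1]<70)&(sub[...,2]>60))*255
m=cv2.morphologyEx(m,cv2.MORPH_OPEN,np.ones((2,2)))
cs,_=cv2.findContours(m,0,2); pts=np.vstack([c[:,0] for c in cs if cv2.contourArea(c)>15])
hull=cv2.convexHull(pts.astype(np.float32))[:,0]
P=np.array([onz("top",p,.010)[:2] for p in hull])*1000
print("rest rect",cv2.minAreaRect(P.astype(np.float32)))
# handle: per-row saturation-weighted centroid in top inside rest
L=[]
for y in range(199,222):
    x0=316.5-(y-197)*.36; xs=np.arange(int(x0)-4,int(x0)+6); w=np.clip(hsv[y,xs,1].astype(float)-60,0,None)
    if w.sum()>0: L.append((round((xs*w).sum()/w.sum(),1),y))
print(L)
L=np.array(L);k=np.polyfit(L[:,1],L[:,0],1);print("top line x=",k)
e=lambda n,a:cv2.resize(C[n]["image"][a[1]:a[1]+50,a[0]:a[0]+50],(400,400),interpolation=cv2.INTER_CUBIC)
def draw(n,a):
    g=e(n,a); tip=np.array([.6112,-.2199,.1275]);ft=np.array([.4993,-.1813,.0242])
    for t in (0,.25,.5,.75,1):
        p=(proj(n,ft+(tip-ft)*t)-a+.5)*8; cv2.circle(g,tuple(int(v) for v in p),2,(0,0,255),-1)
    return g
cv2.imwrite("pics/m2.png",np.hstack([draw("side",(258,165)),draw("top",(288,184))]))
```

```text
rest rect ((539.7866821289062, -199.8606719970703), (63.595802307128906, 124.03715515136719), 68.13370513916016)
[(np.float64(315.5), 199), (np.float64(315.2), 200), (np.float64(314.9), 201), (np.float64(314.5), 202), (np.float64(314.0), 203), (np.float64(313.7), 204), (np.float64(313.2), 205), (np.float64(312.8), 206), (np.float64(312.5), 207), (np.float64(312.0), 208), (np.float64(311.7), 209), (np.float64(311.1), 210), (np.float64(310.6), 211), (np.float64(310.0), 212), (np.float64(309.7), 213), (np.float64(309.5), 214), (np.float64(309.1), 215), (np.float64(308.8), 216), (np.float64(308.1), 217), (np.float64(307.7), 218), (np.float64(307.5), 219), (np.float64(307.2), 220), (np.float64(306.7), 221)]
top line x= [ -0.4108 397.3923]
```

View pics/m2.png

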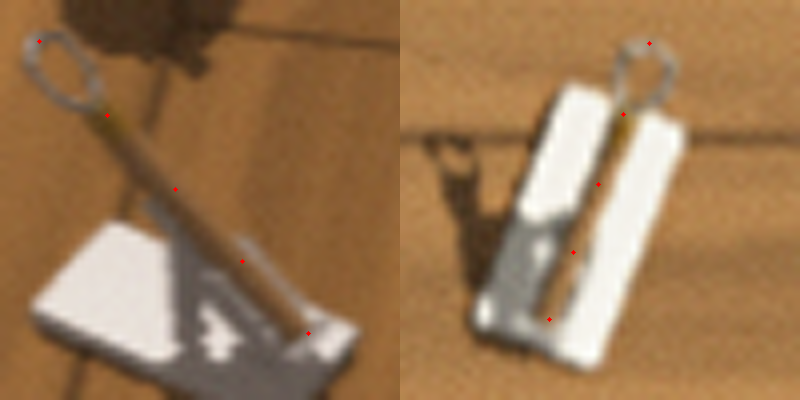

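The side-view dots sit about 1 px to the right of the handle's centre line, and the top view fits. I'll refine the axis by intersecting the two line planes, then check IK.

```bash
cat >> h.py <<'E'
def Rg(az,tilt):
    """approach a pointing down, leaning by tilt towards azimuth az; closing axis y horizontal perpendicular"""
    u=np.array([np.cos(az),np.sin(az),0]); z=np.sin(tilt)*u-np.cos(tilt)*np.array([0,0,1.])
    y=np.array([-np.sin(az),np.cos(az),0]); return np.c_[np.cross(y,z),y,z]
E
python3 - <<'E'
from h import *
load()
sp=[(258+a/8-.5,165+b/8-.5) for a,b in [(103,115),(298,333)]]; tp=[(-.4108*y+397.3923,y) for y in (199,221)]
pl=lambda n,p:np.cross(ray(n,p[0])[1],ray(n,p[1])[1])
n1,n2=pl("side",sp),pl("top",tp); d=np.cross(n1,n2); d/=np.linalg.norm(d); d*=np.sign(d[2])
o1,o2=ray("side",sp[0])[0],ray("top",tp[0])[0]
p0=np.linalg.lstsq(np.array([n1,n2,d]),[n1@o1,n2@o2,d@np.array([.55,-.2,.07])],rcond=None)[0]
print("axis",d,"elev",np.degrees(np.arcsin(d[2])),"az",np.degrees(np.arctan2(d[1],d[0])),p0)
def along(n,p):
    o,r=ray(n,p); return np.linalg.lstsq(np.c_[d,-r],o-p0,rcond=None)[0][0]
sv=lambda a,b:(258+a/8-.5,165+b/8-.5); tv=lambda a,b:(288+(a-400)/8-.5,184+b/8-.5)
for nm,n,p in[("tip s","side",sv(36,33)),("tip t","top",tv(649,42)),("brass s","side",sv(104,117)),("foot s","side",sv(300,336)),("foot t","top",tv(546,320)),("handle end s","side",sv(100,105))]: print(nm,along(n,p)*1000)
import math
q0=telemetry.get_obs()["joint_pos"]
az=math.radians(-22)
for t in (-10,0,10):
  print(t,[manip.solve_ik(p,q(Rg(a,math.radians(tt)))) for p,a,tt in (([.57,-.21,.07],az,t),([.53,.2525,.12],0.44,t+50),([.53,.2525,.12],0,t+50),([.53,.147,.061],0,0))])
print(manip.solve_ik([.53,.147,.061],q(Rg(math.pi/2,0)) ),manip.solve_ik([.53,.147,.25],q(Rg(-math.pi/2,0))))
E
```

```text
axis [ 0.7141 -0.2869  0.6385] elev 39.68274512600615 az -21.88736947246508 [ 0.5519 -0.2002  0.0677]
tip s 88.77738540314814
tip t 83.041501659276
brass s 46.925864781799845
foot s -69.33603389881954
foot t -73.54515411569047
handle end s 51.445512298633346
-10 [array([-0.4854,  0.5292,  1.4126, -0.0179,  1.3735, -1.6672]), array([ 0.2105, -0.0133,  2.1731,  0.4681,  0.33  , -2.1941]), array([ 0.4659,  0.0589,  2.0989, -0.7345,  0.4454, -0.5193]), array([ 0.1132,  0.3173,  1.7285, -0.    ,  1.0958, -1.4576])]
0 [array([-0.4954,  0.412 ,  1.5743, -0.    ,  1.1552, -1.6822]), None, None, array([ 0.1132,  0.3173,  1.7285, -0.    ,  1.0958, -1.4576])]
10 [array([-0.5076,  0.3083,  1.7311,  0.0267,  0.9291, -1.7085]), array([0.1486, 0.073 , 2.38  , 2.485 , 0.4198, 2.0352]), None, array([ 0.1132,  0.3173,  1.7285, -0.    ,  1.0958, -1.4576])]
None [ 0.1132  0.1216  1.5471 -0.      1.4729  0.1132]
```

Run:
```python
from h import *
from math import radians as rd
cup=np.array([.530,.2525,.02]); 
for dt in (-15,-10,-5):
  for azd in (-20,-10,0,10,20,25,30,40,50):
    Rm=Rg(rd(azd),rd(dt+50)); g=cup+[0,0,.098+.004]; tcp=g+.014*Rm[:,2]
    f=lambda v:manip.solve_ik(tcp+v,q(Rm))
    J=[f(np.array(v)) for v in ([0,0,0],[0,0,.03],[0,0,.06],[0,0,.09],[0,0,.12])]
    K=[f(-Rm[:,2]*s) for s in (.02,.04,.06,.08)]
    print(dt,azd,J[0],J[3],[j is not None for j in J+K])
```

```text
-15 -20 [ 0.5483  0.1935  1.9202 -0.7148  0.7533 -0.2078] [ 0.5483  0.0607  1.8523 -0.6027  0.9124 -0.3737] [True, True, True, True, True, True, True, True, True]
-15 -10 [ 0.4971  0.1401  1.9842 -0.6591  0.6222 -0.4318] [ 0.4971  0.0011  1.9138 -0.5226  0.7967 -0.6108] [True, True, True, True, True, True, True, True, True]
-15 0 [ 0.4318  0.0946  2.0363 -0.522   0.5023 -0.7428] [ 0.4318 -0.0498  1.9634 -0.3827  0.6982 -0.9107] [True, True, True, True, True, True, True, True, True]
-15 10 [ 0.3552  0.0606  2.0734 -0.2575  0.4166 -1.1859] [ 0.3552 -0.0876  1.9986 -0.1747  0.6347 -1.2811] [True, True, True, True, True, True, True, True, True]
-15 20 [ 0.2724  0.042   2.0932  0.1133  0.3992 -1.7381] [ 0.2724 -0.1083  2.0172  0.0752  0.6246 -1.6947] [True, True, True, True, True, True, True, True, True]
-15 25 [ 0.2308  0.0393  2.096   0.2905  0.4211 -2.0063] [ 0.2308 -0.1114  2.0199  0.1969  0.6415 -1.8985] [True, True, True, True, True, True, True, True, True]
-15 30 [ 0.1902  0.0412  2.0941  0.4367  0.4598 -2.2433] [ 0.1902 -0.1093  2.0181  0.3065  0.6714 -2.0901] [True, True, True, T
[... 2237 characters left out ...]
93] [True, True, True, True, True, True, True, True, True]
-5 20 [ 0.2627  0.0284  2.2115  0.4781  0.1329 -2.1064] [ 0.2627 -0.1599  2.147   0.167   0.3757 -1.7874] [True, True, True, True, True, True, True, True, True]
-5 25 [ 0.2049  0.0246  2.2154  0.9042  0.2078 -2.6295] [ 0.2049 -0.1644  2.1507  0.414   0.415  -2.1182] [True, True, True, True, True, True, True, True, True]
-5 30 None [ 0.149  -0.1613  2.1481  0.5967  0.4785 -2.3846] [False, True, True, True, True, True, True, True, True]
-5 40 None [ 0.0487 -0.1337  2.1249  0.7996  0.6389 -2.7538] [False, False, False, True, True, False, False, False, False]
-5 50 None None [False, False, False, False, False, False, False, False, False]
```

```bash
cat >> h.py <<'E'
AZ=np.radians(-21.9); D=np.radians(-12); AZP=np.radians(20)
d=np.array([.7141,-.2869,.6385]); GRIP=np.array([.5519,-.2002,.0677])+.025*d
def st():
    o=telemetry.get_obs(); print("t %.1f"%o["time_s"],o["tool_pos"],"w %.4f"%o["grip_width"],"gf %.1f"%o["gripper_force"],"F",o["force"])
def shots(name,boxes,k):
    load(); g=[cv2.resize(C[n]["image"][y:y+s,x:x+s],(k,k),interpolation=cv2.INTER_CUBIC) for n,x,y,s in boxes]
    cv2.imwrite(f"pics/{name}.png",np.hstack(g))
E
python3 - <<'E'
from h import *
Rm=Rg(AZ,D); t=GRIP+.014*Rm[:,2]
gripper_to(.06,25)
manip.reach(t-.10*Rm[:,2],q(Rm))
print(manip.move_linear(t,speed=.1,contact_N=8)); st()
gripper_to(.0,25); st()
shots("g1",[("side",250,150,70),("top",280,165,70)],400)
E
```

```text
False
t 4.1 [ 0.5678 -0.2067  0.0708] w 0.0600 gf 0.0 F [-0.2608 -0.1414  0.7905]
t 4.9 [ 0.5671 -0.2061  0.0699] w 0.0133 gf 25.0 F [-0.1075  0.637   0.5832]
```

View pics/g1.png

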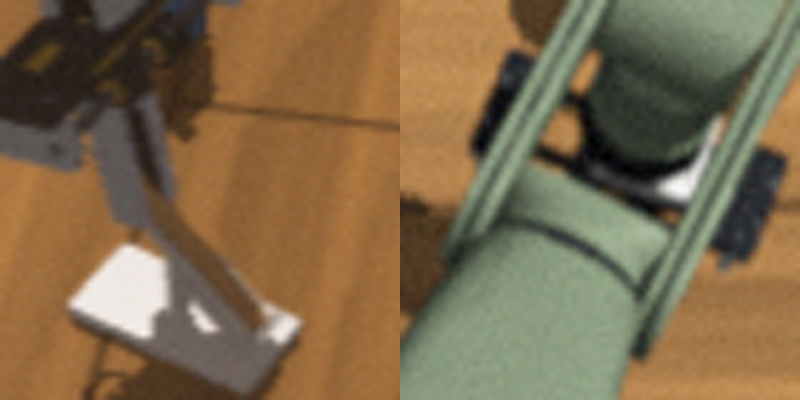

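The fingers hold the handle (width 13 mm, 25 N), visible at side (140,190) in the crop. I'll lift it and carry it above the cup.

Run:
```python
from h import *
p=telemetry.get_obs()["tool_pos"]
manip.move_linear(np.add(p,[0,0,.16]),speed=.15); st()
Rm=Rg(AZP,D+np.radians(50)); cup=np.array([.530,.2525,.02])
t=cup+[0,0,.098+.085]+.014*Rm[:,2]
manip.reach(t,q(Rm)); manip.sleep(.3); st()
shots("c1",[("side",200,240,110),("top",145,150,110)],400)
```

```text
t 6.2 [ 0.5664 -0.2058  0.2286] w 0.0136 gf 25.0 F [-0.62    0.28   -1.1132]
t 8.2 [0.5386 0.255  0.1921] w 0.0134 gf 25.0 F [-0.2404  0.9922 -0.1677]
```

View pics/c1.png

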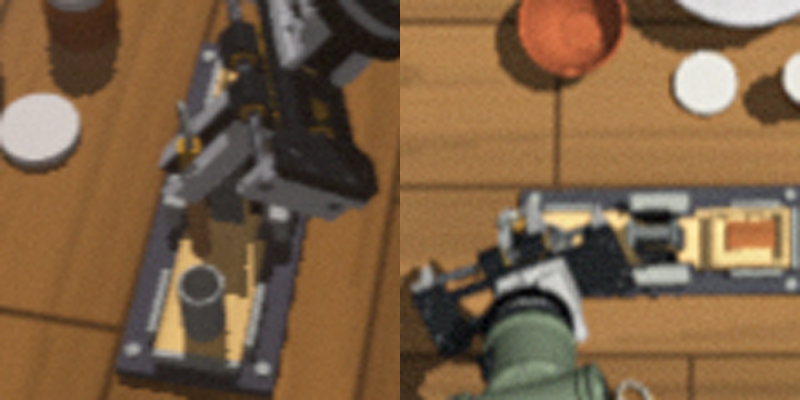

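The handle hangs upright over the cup, with its foot near side-crop (199,250) and the rim at (202,284). I'll overlay the expected axis on both views to measure the offset.

Run:
```python
from h import *
load()
def dr(n,x,y,s):
    g=cv2.resize(C[n]["image"][y:y+s,x:x+s],(400,400),interpolation=cv2.INTER_CUBIC);k=400/s
    for z,c in((.07,(0,255,0)),(.103,(0,0,255)),(.103+.06,(0,0,255)),(.103+.12,(0,255,255)),(.103+.159,(255,0,255))):
        p=(proj(n,(.53,.2525,z))-[x,y]+.5)*k; cv2.circle(g,tuple(int(v) for v in p),2,c,-1); print(n,z,proj(n,(.53,.2525,z)))
    return g
cv2.imwrite("pics/c2.png",np.hstack([dr("side",228,262,64),dr("top",150,185,50)]))
```

```text
side 0.07 [255.1735 317.2363]
side 0.103 [254.357  310.1789]
side 0.16299999999999998 [252.7778 296.5277]
side 0.22299999999999998 [251.0628 281.7032]
side 0.262 [249.8667 271.3644]
top 0.07 [185.5967 214.1786]
top 0.103 [183.7537 213.2261]
top 0.16299999999999998 [180.2123 211.3959]
top 0.22299999999999998 [176.401  209.4262]
top 0.262 [173.7639 208.0633]
```

View pics/c2.png

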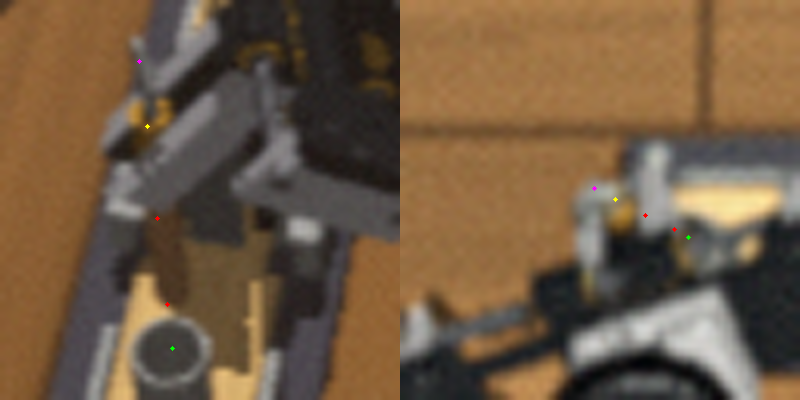

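The cup dot sits on the rim centre. The handle runs about 1 px to the right of the expected axis, which is about 2 mm towards -x. I'll shift +1.5 mm in x and lower under contact watch.

Run:
```python
from h import *
p=np.array(telemetry.get_obs()["tool_pos"])
manip.move_linear(p+[.0015,0,0],speed=.03)
p=p+[.0015,0,0]
print(manip.move_linear(p-[0,0,.065],speed=.06,contact_N=4)); st()
print(manip.move_linear(p-[0,0,.092],speed=.02,contact_N=3)); st()
shots("d1",[("side",228,262,64),("top",150,185,50)],400)
```

```text
False
t 9.8 [0.5402 0.2554 0.1276] w 0.0135 gf 25.0 F [-0.0985  0.681  -0.486 ]
True
t 10.9 [0.5399 0.2554 0.1039] w 0.0135 gf 25.0 F [-0.9272 -0.2077  4.2241]
```

View pics/d1.png

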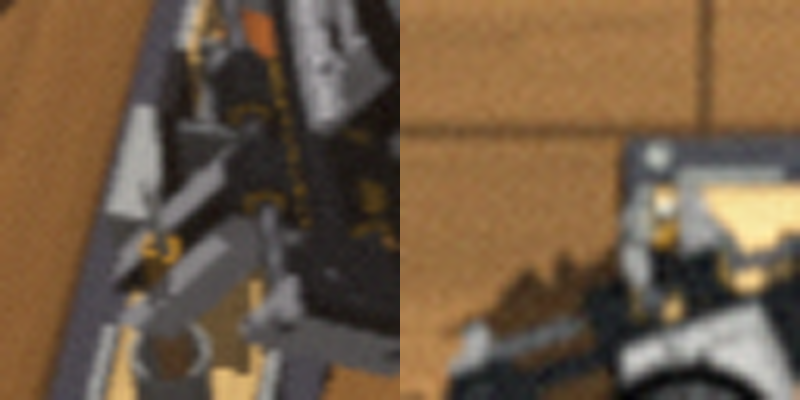

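The handle is inside the rim (side-crop (175,350)) and the floor contact came at the expected depth. I'll release and retreat.

Run:
```python
from h import *
gripper_to(.07,25); st()
Rm=Rg(AZP,D+np.radians(50)); p=np.array(telemetry.get_obs()["tool_pos"])
p=p-.08*Rm[:,2]; manip.move_linear(p,speed=.08); st()
manip.move_linear(p+[-.04,0,.12],speed=.15)
R2=Rg(0,0)
manip.reach([.50,.12,.30],q(R2)); manip.sleep(.3); st()
shots("e1",[("side",205,225,130),("top",150,170,90)],400)
```

```text
t 12.0 [0.5386 0.2551 0.1027] w 0.0703 gf 0.0 F [ 0.4255  0.6257 -0.3256]
t 13.1 [0.4922 0.2382 0.1653] w 0.0701 gf 0.0 F [-0.3347  0.5     0.2939]
t 15.2 [0.4989 0.1208 0.3002] w 0.0704 gf 0.0 F [ 0.0914 -0.545  -0.4211]
```

View pics/e1.png

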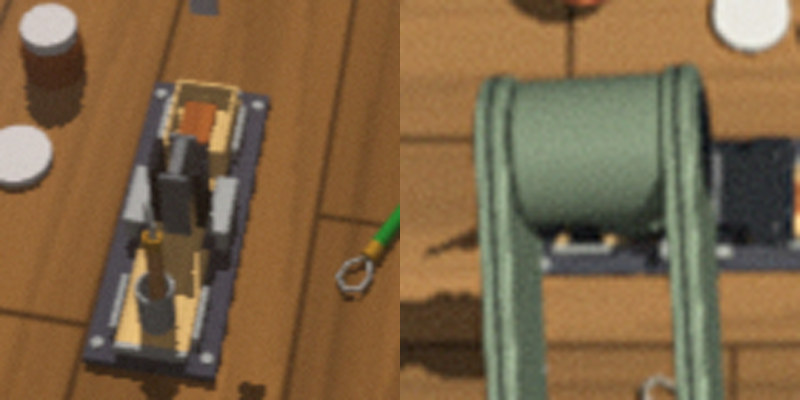

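The tool stands in the cup, loop at side-crop (150,215) and rim at (155,288), with a slight lean, and the caddy is still docked. Next I'll pinch with the fingers closing along the caddy's x.

Run:
```python
from h import *
Rm=Rg(np.radians(-89.2),0); P=np.array([.530,.1475,.061])
gripper_to(.092,38)
manip.reach(P+[0,0,.20],q(Rm)); manip.sleep(.2)
shots("f0",[("side",205,225,130)],400)
print(manip.move_linear(P,speed=.08,contact_N=8)); st()
gripper_to(.046,38); st()
o=telemetry.get_obs(); print(o["torque"])
```

```text
False
t 20.2 [0.5303 0.1475 0.0614] w 0.0922 gf 0.0 F [-0.4971 -0.5216  0.0369]
t 21.0 [0.5307 0.1475 0.0612] w 0.0461 gf 1.3 F [ 2.1885 -0.3803 -0.1007]
[-0.093  -0.4639  0.023 ]
```

Run:
```python
from h import *
gripper_to(.0,38); st()
p=np.array(telemetry.get_obs()["tool_pos"])
if telemetry.get_obs()["grip_width"]<.033:
    print(manip.move_linear(p+[0,0,.012],speed=.02,contact_N=15)); st()
    shots("h1",[("side",205,225,130),("top",150,170,90)],400)
```

```text
t 21.5 [0.5307 0.1475 0.0615] w 0.0248 gf 38.0 F [ 2.0335 -0.1089  1.9356]
False
t 22.3 [0.5303 0.1475 0.0734] w 0.0252 gf 38.0 F [ 0.6868  0.2418 -3.711 ]
```

View pics/h1.png

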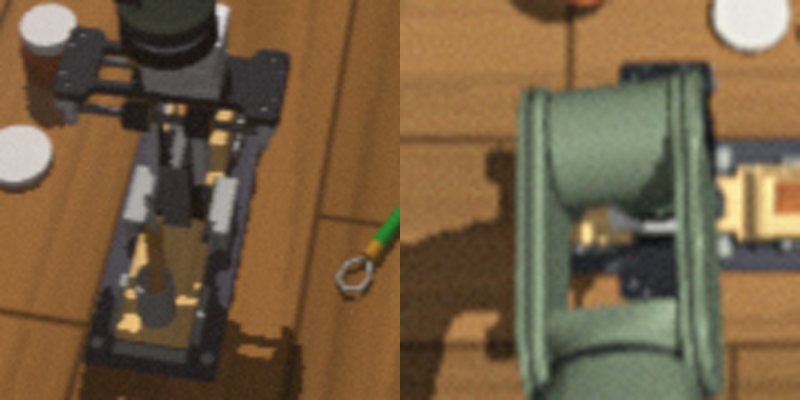

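The catches are in, the caddy is free (wrist load -3.7 N) and the tool is standing in the cup at (155,270). I'll lift to 15 cm.

Run:
```python
from h import *
p=np.array(telemetry.get_obs()["tool_pos"])
manip.move_linear([.5305,.1475,.2125],speed=.05); manip.sleep(.8); st(); print(telemetry.get_obs()["torque"])
shots("k1",[("side",185,185,170),("top",110,130,150)],400)
```

```text
t 26.1 [0.5305 0.1475 0.2125] w 0.0248 gf 38.0 F [-0.5292  0.2171 -3.4399]
[-0.0467 -0.0576 -0.0025]
```

View pics/k1.png

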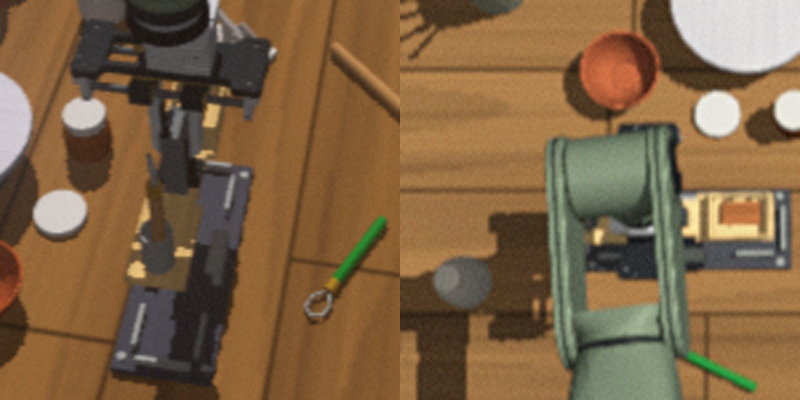

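The caddy hangs about 15 cm above the empty dock with the tool in the cup (rim at side-crop (156,234)). That is within about 1 px of the level prediction, and the bystanders are unmoved. Handing in.

```bash
python3 -c "
from cell import manip
print(manip.sign_off())"
```

```text
the job is handed in; nothing more can be done
None
```

The job is handed in: the small wooden-handled loop tool stands handle-down in the steel cup, and the arm is holding the caddy about 15 cm above its dock, level to within about 2° as judged from the side view, at about 26 s on the robot's clock.

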